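Draw the hot instrument tray out of the sterilizer with the tray hook

TASK

The tray in the open sterilizer is still hot: take the red-handled tray hook off its rest, put its tip down through the tray's pull loop and draw the tray out along the open door, keeping it flat, until it comes up against the two stop lugs, wherever their bar has been clamped; bear it firmly against them for a moment, pulling with about 10 to 15 N, and at no time load the tray with more than 20 N. Then unhook, leave the tray at the lugs and lay the hook back in the notches of its rest. Keep hand and arm off the hot tray and sterilizer and leave the glassware and dish where they stand.

Things in the scene. Friction and masses are not known exactly. Their poses are not given: they have to be found in the camera images.
- sterilizer: White bench-top hot-air sterilizer, fixed, 300 deep (its x) x 340 wide (y) x 300 high. Origin: centre of its underside; front towards its -x, z up. Front face at x = -150; chamber mouth 224 wide, z = 100 to 255. Its drop-down door lies open and level from x = -150 to -360, 260 wide, top at z = 101.
- door_stop (a point): Mark at the door's outer end (sterilizer x = -318, y = 0), level with the runners' top. A dark stop bar is clamped on the door near it, up to 18 nearer or farther: its setting is not measured, find it by feel or sight. Its two rigid lugs, 8 thick along x, stand 28 to 41 to either side of the middle, tops 10 above the runners; between them the way is free. Axes as the sterilizer's.
- runners (a point): Point at the chamber mouth (sterilizer x = -150, y = 0) level with the top of the two runners. The runners are 12 wide rails at y = -50 and +50 that carry the tray from the chamber out to x = -312 on the door; side guides stand at y = -69.5 and +69.5, 4 thick, 12 above the runners. The door's surface is 7 below the runners.
- tray: Hot stainless tray with instruments, 150 (its x) x 130 (y) x 22 high, loose on the runners with 2.5 play to each side guide, 0.3 to 0.6 kg, drags with 1.5 to 5 N. Origin: centre of its underside; its front faces its -x and points out of the sterilizer. It is drawn out along the sterilizer's -x; its front starts 146 to 166 short of the mark door_stop.
- tray_front (a point): Middle of the lower edge of the tray's front face (75 in front of the tray's origin, along its -x). When the tray bears on the stop lugs this edge is at their inner faces, within 18 of the mark door_stop.
- tray_loop (a point): Centre of the opening of the pull loop: a level bow of 5 thick yellow-painted round bar, fixed to the middle of the tray's front, bar axis 16 above the tray's underside. The opening is 14.5 from the front face to the bow (7.25 either side of this point along x) and 29 wide (y), outer corners cut off at 45 degrees. Axes as the tray's.
- hook: Tray hook, 0.16 kg. Red plastic handle 110 long (its x) x 18 wide (y) x 24 high (z), origin at the handle's middle. A 7 thick steel rod runs from it along +x to x = 220 and is bent down there (-z) to the tip; a tail of the same rod runs back to x = -108. In the rest it lies level, tip hanging down, handle free between the posts. Centre of mass about 40 ahead of the origin.
- hook_tip (a point): Centre of the hook's rounded tip end (radius 3.5), at x = 216, z = -42 of the hook. The downturned shank stands at x = 220 from z = -8 to -30 and leans back 4 towards the handle below that.
- rest: Fixed hook rest: grey base 200 (its x) x 70 x 8 high with two aluminium posts, 8 thick, 30 wide, at x = 85 and -80, each with an 11 wide notch flaring to about 30 at its top (z = 99). Rod and tail lie in the notches, axis 75 above the bench along the rest's x, handle between the posts with about 20 play each way. Origin: centre of the base's underside.
- dropper: White dropper bottle with red cap, 38 across, 85 high; bystander. Origin: centre of its underside.
- beaker: Clear glass beaker, 64 across, 85 high; bystander. Origin: centre of its underside.
- jar: Amber glass jar with green lid, 56 across, 65 high; bystander. Origin: centre of its underside.
- dish: White enamel dish with blue rim, about 90 x 165 x 40 high; bystander. Origin: centre of its underside.
Things that resemble listed ones, but are neither listed nor needed, are in the scene too. Several things look just like the rest: the one meant starts farthest from the robot's base.

How it is judged:
By the outcome, as a careful person would: the job done as asked, in the order asked, and still so for the second after the job is handed in, with the robot touching nothing.
It also fails if it takes over 67 s, if anything falls off the work surface, if the arm or the gripper's body presses on something with over 40 N, if the wrist force passes 120 N, or if a joint passes its speed limit or range.

ROBOT

A 6-joint arm with a two-finger parallel gripper is mounted at the origin on the work surface. World frame = base frame: x ahead of the robot, y to its left, z up, the work surface at z = 0. Lengths are in m, angles in rad, forces in N, time in s.
With the tool pointing down it reaches from about 0.275 to 0.875 m from the base axis. Payload 12.5 kg.
Tool frame: the origin (TCP) lies at the very end of the fingers, on their centre line; the grasp point (between the pads) lies 19 mm behind it; z points along the fingers, y is the line along which they close (so a half turn about z gives the same grasp; the last joint's range is limited). The gripper opens to 85 mm and grips with 20 to 120 N. Pads are 22 mm wide; open, the fingers measure 114 mm over their backs; the gripper's body (76 mm by 85 mm) begins 54 mm behind the grasp point. The pads swing forward as they close: fully open they stand 13 mm farther back than shut.
Start: joints at [1.116, 0.351, 1.652, -0, 1.139, -0.085], TCP at [0.199, 0.513, 0.231] pointing down, gripper open.
Joint ranges: [-2.75, 2.75], [-0.79, 2.1], [0.01, 2.65], [-1.57, 4.71], [0.07, 3.14], [-2.87, 2.87]. Speed limits (rad/s): [2.22, 2.22, 2.79, 3.14, 3.14, 3.14].

INTERFACE

Orientations are given as a 3x3 rotation matrix whose columns are the frame's x, y, z axes.
In Python, from bench import manip gives the robot as it stands. Calls block until the motion is done:
- manip.move_ptp(position, orientation): joint-space move of the TCP to a pose.
- manip.move_l(position, attitude=None, max_speed=0.15): straight line of the TCP; attitude=None keeps the orientation; max_speed is the mean speed in m/s.
- manip.move_j(angles): joint-space move.
- manip.set_gripper(opening, effort=None): opening from 0.0 (shut) to 1.0 (fully open); effort is the grip in N (None keeps the last); returns when the fingers have stopped.
- manip.dwell(seconds).
- manip.inverse_kinematics(position, orientation): joint angles nearest the present ones, or None.
- manip.grab_frame(name): name is "scene" or "side" or "wrist"; returns (picture, depth): 384x512x3 uint8, red, green, blue; 384x512 float32, m along the optical axis (not along the pixel's ray), 0 where there is no reading.
- manip.get_calibration(name): a dict with "camera_matrix" (3x3 intrinsics, pixels), "k1" (the pictures are not rectified: a ray, as slopes to the right and down, at radius r is drawn at 1 + k1 r^2 times it, then the intrinsics apply), "R" (3x3) and "t" (3): a world point X has camera coordinates R X + t. Camera axes: x right, y down, z forward; pixel columns grow to the right and rows downward; lengths in m; the calibration is good to about 2 mm. A picture is of the moment at which its call begins: read the wrist's pose just before it. get_calibration takes no time and is no camera call; for the wrist camera it gives the pose at the moment of the call.
A pose or a line that the arm cannot do raises manip.Unreachable and nothing moves.
- manip.sign_off(): hands the job in; it is judged then, once.
Trained networks look in the newest picture that a camera, given by its name, has taken for a name from the list of things; names that differ only in an ending like _2 or _b are one class to them, and where a whole thing is asked for, a point or a joint stands for the part that bears it (a point fixed in the world has none). Each returns a list of dicts, best first, with "confidence" (0 to 1); they miss things now and then, are a little off and sometimes report something else, mostly with a low value. They report only what shows in the picture. A call takes as long as a camera call. They do not tell look-alikes from the thing itself.
- manip.look_for(camera, name): "at" ([x, y, z] in m, in world coordinates, good to about 4 mm: the middle of the surface that is visible of it).
Readings, each from a call of its own:
- manip.current_time(): time.
- manip.current_qpos(): joint angles.
- manip.current_joint_vel(): joint speeds.
- manip.current_joint_torque(): joint torques, N m.
- manip.current_ee_pos(): TCP position.
- manip.current_tcp_rot(): TCP orientation.
- manip.current_force(): force on the tool from outside, world axes, zero at the start.
- manip.current_ft_torque(): the same for the moment, N m.
- manip.current_grip_width(): opening from 0.0 (shut) to 1.0 (fully open).
- manip.current_grip_force(): force on a finger pad.
Only numpy, scipy, OpenCV 4.12 (cv2) and the standard library are available. Lean on these libraries where they do the work, as an engineer would, in place of code of your own. Each camera call takes 0.05 s, during which the arm holds its last target. There are 200 camera calls.

## Working session

There is one attempt and no reset: what is moved stays moved. The work goes in short steps, each a Python script; the robot and the scene stay as the last script left them, time stands still between calls to the robot, and variables do not carry over. Pictures are saved under pics/ and viewed, at most 10 in all, crops included, and the job is handed in when it is done.

```bash
mkdir -p pics; ls; cat > h.py <<'E'
import numpy as np, cv2
from bench import manip as m
def snap(c,fn=None):
    k=m.get_calibration(c); p,d=m.grab_frame(c)
    if fn: cv2.imwrite('pics/'+fn,p[:,:,::-1])
    return p,d,k
def unproj(k,d,u=None,v=None):
    K=np.array(k['camera_matrix'],float); h,w=d.shape
    if u is None:
        u,v=np.meshgrid(np.arange(w),np.arange(h))
    u=np.asarray(u,float);v=np.asarray(v,float)
    z=d if u.shape==d.shape else d[v.astype(int),u.astype(int)]
    dist=np.array([k['k1'],0,0,0,0.])
    n=cv2.undistortPoints(np.stack([u.ravel(),v.ravel()],1).reshape(-1,1,2),K,dist).reshape(-1,2)
    z=np.asarray(z).ravel()
    c=np.stack([n[:,0]*z,n[:,1]*z,z],1)
    X=(c-np.array(k['t']))@np.array(k['R'])
    return X.reshape(u.shape+(3,))
def proj(k,X):
    c=np.atleast_2d(X)@np.array(k['R']).T+np.array(k['t'])
    s=c[:,:2]/c[:,2:]; r=(s**2).sum(1,keepdims=True); s=s*(1+k['k1']*r)
    K=np.array(k['camera_matrix']); return s@K[:2,:2].T+K[:2,2]
E
python3 - <<'E'
from h import *
np.set_printoptions(precision=3,suppress=True)
a=[]
for c in ['scene','side']:
    p,d,k=snap(c); a.append(p)
    np.savez(f'{c}.npz',p=p,d=d)
    print(c,'cam pos',-np.array(k['R']).T@k['t'])
    for n in ['sterilizer','tray','tray_loop','hook','hook_tip','rest','dropper','beaker','jar','dish']:
        for r in m.look_for(c,n)[:4]: print(n,r['confidence'],np.array(r['at']),proj(k,r['at'])[0].round())
    cv2.imwrite(f'pics/{c}0.png',cv2.resize(p[:,:,::-1],(800,600)))
print(m.current_time())
E
```

```text
pics
scene cam pos [1.243 0.553 0.824]
sterilizer 0.63 [ 0.623 -0.277  0.185] [188. 148.]
tray 0.83 [ 0.535 -0.3    0.115] [206. 153.]
tray_loop 0.63 [ 0.537 -0.299  0.116] [206. 153.]
hook 0.88 [0.567 0.283 0.077] [355. 255.]
hook_tip 0.63 [0.56  0.286 0.077] [357. 255.]
hook_tip 0.21 [ 0.536 -0.299  0.114] [206. 154.]
rest 0.72 [0.567 0.301 0.006] [356. 278.]
dropper 0.54 [ 0.786 -0.085  0.044] [193. 241.]
beaker 0.76 [0.762 0.072 0.058] [241. 262.]
dish 0.59 [0.723 0.298 0.004] [322. 316.]
side cam pos [0.413 0.727 0.878]
sterilizer 0.75 [ 0.543 -0.249  0.198] [281. 117.]
sterilizer 0.23 [0.555 0.29  0.083] [237. 295.]
tray 0.76 [ 0.551 -0.316  0.118] [281. 125.]
tray_loop 0.64 [ 0.553 -0.31   0.117] [280. 126.]
hook 0.84 [0.553 0.287 0.084] [238. 294.]
hook_tip 0.57 [0.557 0.284 0.077] [237. 294.]
rest 0.86 [0.551 0.321 0.008] [237. 324.]
rest 0.8 [0.333 0.315 0.009] [332. 339.]
rest 0.28 [ 0.778 -0.084  0.049] [195. 180.]
dropper 0.69 [ 0.546 -0.249  0.196] [280. 117.]
dropper 0.56 [ 0.778 -0.082  0.049] [195. 181.]
beaker 0.93 [0.757 0.074 0.059] [184. 217.]
beaker 0.25 [0.555 0.292 0.082] [237. 296.]
jar 0.94 [0.363 0.135 0.056] [327. 259.]
jar 0.73 [ 0.744  0.292 -0.   ] [164. 300.]
jar 0.54 [ 0.553 -0.309  0.118] [280. 126.]
dish 0.96 [ 0.743  0.297 -0.   ] [163. 302.]
1.1
```

View pics/scene0.png

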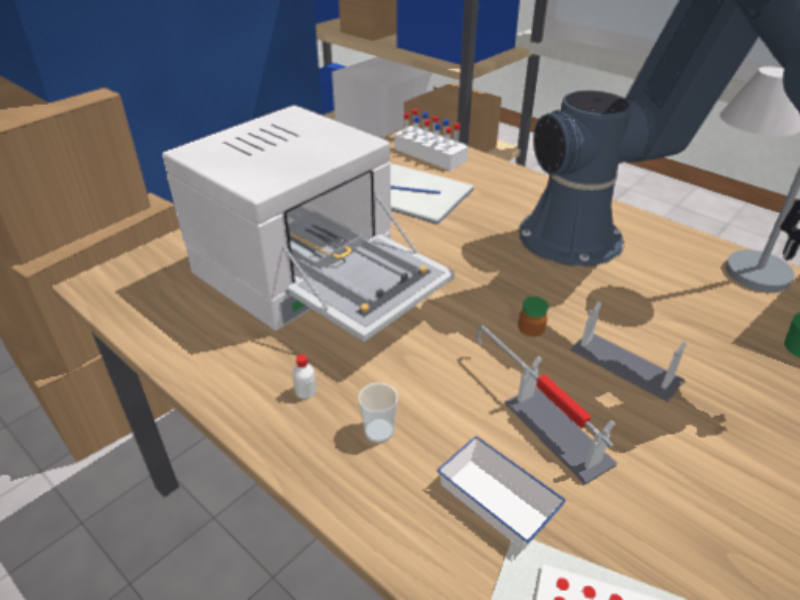

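View pics/side0.png

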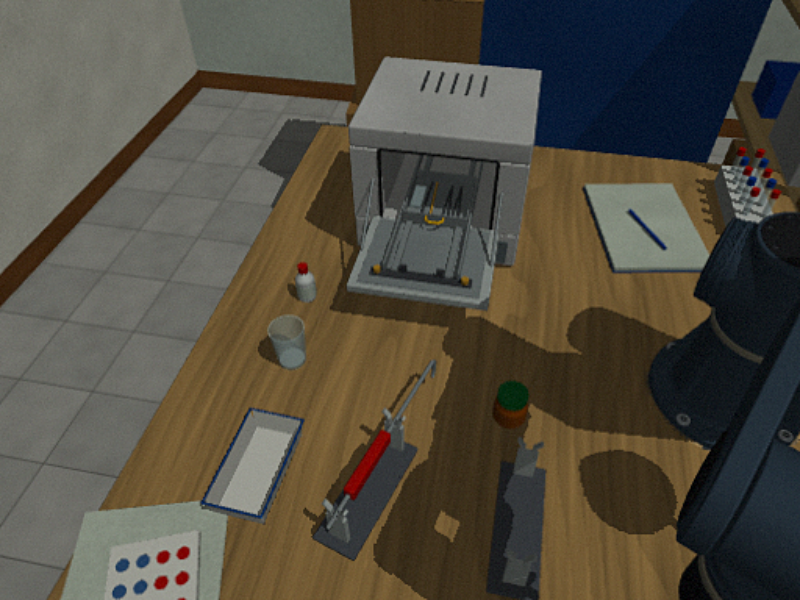

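Scene (800-wide picture): the red hook lies in the rest at (560,430), tip end at (482,328). The other rest, at (628,370), is empty and nearer the base. The yellow loop is at (342,252), and the dark lugs are at about (380,292) and (405,278). The hook's rest is about 0.63 m from the base and the empty one about 0.46 m, so the hook's rest is the one meant. Now I'll get poses from the depth.

```bash
cat > fit.py <<'E'
from h import *
np.set_printoptions(precision=4,suppress=True)
for c in ['scene','side']:
    z=np.load(c+'.npz'); p,d=z['p'],z['d']; k=m.get_calibration(c); X=unproj(k,d)
    ok=d>0; hsv=cv2.cvtColor(p,cv2.COLOR_RGB2HSV); H,S,V=hsv[...,0],hsv[...,1],hsv[...,2]
    x,y,zz=X[...,0],X[...,1],X[...,2]
    def rect(mk,n):
        q=X[mk]; 
        if len(q)<5: print(n,len(q));return
        r=cv2.minAreaRect(q[:,:2].astype(np.float32)); print(c,n,len(q),'rect c',np.array(r[0]),'sz',np.array(r[1]),'ang',round(r[2],2),'z',np.median(q[:,2]).round(4))
    box=ok&(y<-0.05)&(x>0.3)&(x<0.8)
    rect(box&(abs(zz-.30)<.012),'top')
    rect(box&(zz>.088)&(zz<.107)&(y>-.35)&(abs(x-.55)<.2)&(S<90),'door')
    red=ok&((H<6)|(H>174))&(S>170)&(V>60)&(zz>.055)&(zz<.1)&(abs(x-.56)<.1)&(abs(y-.29)<.1)
    rect(red,'handle')
    yel=ok&(H>20)&(H<33)&(S>150)&(y<-.2)&(y>-.36)&(zz>.105)&(zz<.14)&(abs(x-.55)<.06)
    rect(yel,'loop')
    rod=ok&(zz>.055)&(zz<.1)&(abs(x-.56)<.13)&(y>.0)&(y<.24)&(S<80)
    rect(rod,'rod')
    base=ok&(zz>.003)&(zz<.014)&(abs(x-.56)<.12)&(abs(y-.3)<.15)&(S<70)
    rect(base,'restbase')
    post=ok&(zz>.085)&(zz<.105)&(abs(x-.56)<.12)&(abs(y-.3)<.15)&(S<60)
    n,lab=cv2.connectedComponents(post.astype(np.uint8))
    for i in range(1,n):
        q=X[lab==i]; 
        if len(q)>5: print('post?',len(q),q.mean(0))
E
python3 fit.py
```

```text
scene top 5638 rect c [ 0.5099 -0.8172] sz [1.1522 0.4062] ang 88.8 z 0.2989
scene door 2991 rect c [ 0.5498 -0.1998] sz [0.3404 0.2996] ang 0.02 z 0.1022
scene handle 365 rect c [0.5607 0.2929] sz [0.1065 0.0191] ang 72.87 z 0.0854
loop 3
scene rod 228 rect c [0.5259 0.156 ] sz [0.1682 0.0339] ang 79.93 z 0.078
scene restbase 1504 rect c [0.5492 0.2742] sz [0.2596 0.1043] ang 63.01 z 0.0082
post? 21 [0.5252 0.2188 0.0925]
post? 10 [0.5499 0.2123 0.0936]
post? 29 [0.5713 0.3777 0.0922]
post? 15 [0.5958 0.3716 0.0923]
side top 5590 rect c [ 0.5496 -0.398 ] sz [0.3058 0.3383] ang 89.88 z 0.3007
side door 3734 rect c [ 0.5502 -0.2   ] sz [0.2999 0.3379] ang 90.0 z 0.1022
side handle 443 rect c [0.5601 0.2913] sz [0.109  0.0189] ang 73.35 z 0.0854
side loop 33 rect c [ 0.5474 -0.2682] sz [0.1033 0.0375] ang 86.17 z 0.1259
side rod 253 rect c [0.5138 0.1588] sz [0.1608 0.0348] ang 67.05 z 0.0774
side restbase 1548 rect c [0.5558 0.2775] sz [0.2404 0.0704] ang 73.07 z 0.0077
post? 23 [0.549  0.2123 0.0928]
post? 15 [0.5253 0.22   0.0928]
post? 31 [0.596  0.3695 0.0923]
post? 23 [0.5722 0.3772 0.0931]
```

```bash
cat > fit2.py <<'E'
from h import *
np.set_printoptions(precision=4,suppress=True)
for c in ['scene','side']:
    z=np.load(c+'.npz'); p,d=z['p'],z['d']; k=m.get_calibration(c); X=unproj(k,d)
    ok=d>0; hsv=cv2.cvtColor(p,cv2.COLOR_RGB2HSV); H,S,V=[hsv[...,i].astype(int) for i in range(3)]
    x,y,zz=X[...,0],X[...,1],X[...,2]
    t=ok&(abs(zz-.30)<.006)&(y>-.62)&(y<-.2)&(abs(x-.55)<.23)&(S<60)
    t=cv2.morphologyEx(t.astype(np.uint8),cv2.MORPH_OPEN,np.ones((3,3)))>0
    r=cv2.minAreaRect(X[t][:,:2].astype(np.float32)); print(c,'top',r)
    # door outline: surface z .101 outermost edge points per image; list rect of largest component
    t=ok&(abs(zz-.103)<.008)&(y>-.30)&(abs(x-.55)<.17)&(y<-.0)
    n,lab,st,_=cv2.connectedComponentsWithStats(t.astype(np.uint8)); i=1+st[1:,4].argmax()
    r=cv2.minAreaRect(X[lab==i][:,:2].astype(np.float32)); print(c,'door',r,st[i,4])
    yel=ok&(H>18)&(H<34)&(S>120)&(y<-.2)&(y>-.36)&(abs(x-.55)<.08)&(zz>.1)
    n,lab,st,_=cv2.connectedComponentsWithStats(yel.astype(np.uint8))
    for i in range(1,n):
        if st[i,4]>3: q=X[lab==i]; print(' yel',st[i],q.min(0),q.max(0),q.mean(0))
    dark=ok&(V<85)&(zz>.1)&(zz<.13)&(y>-.25)&(y<-.05)&(abs(x-.55)<.1)
    n,lab,st,_=cv2.connectedComponentsWithStats(dark.astype(np.uint8))
    for i in range(1,n):
        if st[i,4]>3: q=X[lab==i]; print(' dark',st[i],q.min(0),q.max(0),q.mean(0))
    u,v=proj(k,[[.56,-.22,.11]])[0].astype(int)
    cr=p[v-60:v+60,u-80:u+80,::-1]; cv2.imwrite(f'cr_{c}.png',cv2.resize(cr,(400,300),interpolation=cv2.INTER_CUBIC)); print('crop',u-80,v-60)
a=[cv2.imread(f'cr_{c}.png') for c in ['scene','side']]
cv2.imwrite('pics/crop1.png',np.hstack(a))
E
python3 fit2.py
```

```text
scene top ((0.549369215965271, -0.3962724804878235), (0.30440279841423035, 0.33978766202926636), 89.18244934082031)
scene door ((0.5499219298362732, -0.16830229759216309), (0.3395860195159912, 0.2623089849948883), 0.16747978329658508) 3431
 yel [213 158  11   7  25] [ 0.5241 -0.2455  0.1   ] [ 0.5676 -0.2125  0.1302] [ 0.5471 -0.2253  0.1217]
 dark [256 176   5   6  17] [ 0.5086 -0.0905  0.1042] [ 0.5271 -0.0836  0.1171] [ 0.5177 -0.0876  0.1095]
 dark [241 187   4   4  13] [ 0.5788 -0.0915  0.1032] [ 0.5899 -0.0854  0.1169] [ 0.5853 -0.0881  0.1094]
crop 137 107
side top ((0.5494649410247803, -0.39884713292121887), (0.33770209550857544, 0.30387285351753235), 0.16596820950508118)
side door ((0.5546501874923706, -0.1636277735233307), (0.2532499134540558, 0.2668861448764801), 89.95323944091797) 3953
 yel [278 117   2   6   8] [ 0.5631 -0.3595  0.1126] [ 0.5667 -0.3338  0.119 ] [ 0.5647 -0.3461  0.1172]
 yel [275 124   4  13  20] [ 0.5589 -0.3213  0.1133] [ 0.566  -0.2382  0.132 ] [ 0.5628 -0.2883  0.1183]
 yel [271 138  13   6  35] [ 0.5316 -0.2455  0.1016] [ 0.5691 -0.2164  0.1301] [ 0.5504 -0.2276  0.1215]
 dark [ 236  134   67   51 1057] [ 0.4556 -0.2485  0.1   ] [ 0.6458 -0.0661  0.13  ] [ 0.5522 -0.1477  0.1085]
 dark [305 146   4  10  16] [ 0.4503 -0.2446  0.1004] [ 0.4642 -0.2015  0.1047] [ 0.4562 -0.2259  0.1024]
 dark [253 153   4  10  11] [ 0.6055 -0.1763  0.1008] [ 0.6106 -0.1302  0.1113] [ 0.6083 -0.1574  0.1053]
 dark [286 157   3  10  13] [ 0.5059 -0.1797  0.1005] [ 0.51   -0.1375  0.1097] [ 0.508  -0.1568  0.1045]
crop 193 85
```

View pics/crop1.png

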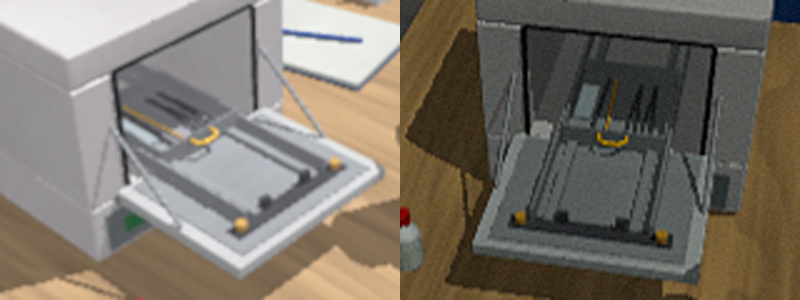

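Crops show the yellow bow at (205,137) left and (612,140) right. The lugs are at (265,202) and (305,177), just inboard of the bar with the orange knobs. The sterilizer is nearly axis-aligned, opening towards +y. I'm going for the hook now, with a close wrist look on the way.

```bash
cat >> h.py <<'E'
def Rz(head,s=1):
    # tool z down, tool x = s*(heading direction)
    x=s*np.array([np.cos(head),np.sin(head),0]); z=np.array([0,0,-1.]); return np.stack([x,np.cross(z,x),z],1)
H0=np.deg2rad(73.3-180)
E
python3 - <<'E'
from h import *
np.set_printoptions(precision=3,suppress=True)
R=np.array(m.current_tcp_rot());k=m.get_calibration('wrist');C=-np.array(k['R']).T@k['t']
print('cam in tool',R.T@(C-m.current_ee_pos()),'opt axis',R.T@np.array(k['R'])[2], k['camera_matrix'])
hx=np.array([np.cos(H0),np.sin(H0)]); g=np.array([.5603,.292])+.010*hx
for s in (1,-1):
    for p,h in [((*g,.17),H0),((.5495,-.02,.175),-np.pi/2),((.5495,.12,.175),-np.pi/2)]:
        q=m.inverse_kinematics(p,Rz(h,s)); print(s,None if q is None else np.array(q))
E
```

```text
cam in tool [ 0.068  0.    -0.143] opt axis [-0.271  0.     0.963] [[336.065   0.    254.141]
 [  0.    336.065 190.293]
 [  0.      0.      1.   ]]
1 [ 0.394  0.549  1.505 -0.     1.088 -2.456]
1 None
1 None
-1 [ 0.394  0.549  1.505 -0.     1.088  0.686]
-1 [-0.121  0.416  1.708 -0.     1.018 -0.121]
-1 [ 0.132  0.437  1.675 -0.     1.03   0.132]
```

```bash
python3 - <<'E'
from h import *
np.set_printoptions(precision=4,suppress=True)
def go(p,h):
    m.move_ptp(p,Rz(h,-1))
go((.5495,-.10,.28),-np.pi/2)
p,d,k=snap('wrist','w_tray.png'); np.savez('wt.npz',p=p,d=d,k=np.array(k,dtype=object))
for n in ['tray_loop','tray_front','tray']:
    for r in m.look_for('wrist',n)[:2]: print(n,r['confidence'],np.array(r['at']))
print(m.current_time())
hx=np.array([np.cos(H0),np.sin(H0)]); g=np.array([.5603,.292])+.010*hx
go((*g,.20),H0)
p,d,k=snap('wrist','w_hook.png'); X=unproj(k,d)
hsv=cv2.cvtColor(p,cv2.COLOR_RGB2HSV);H,S,V=[hsv[...,i].astype(int) for i in range(3)]
red=(d>0)&((H<6)|(H>174))&(S>170)&(X[...,2]>.08)&(X[...,2]<.095)
print('handle',cv2.minAreaRect(X[red][:,:2].astype(np.float32)),np.median(X[red][:,2]))
post=(d>0)&(X[...,2]>.085)&(X[...,2]<.105)&(S<70)
n,lab,st,_=cv2.connectedComponentsWithStats(post.astype(np.uint8))
for i in range(1,n):
    if st[i,4]>20: print('post',st[i],X[lab==i].mean(0))
print(m.current_time(),m.current_force())
cv2.imwrite('pics/w12.png',cv2.resize(np.hstack([cv2.imread('pics/w_tray.png'),cv2.imread('pics/w_hook.png')]),(800,300),interpolation=cv2.INTER_AREA))
E
```

```text
tray_loop 0.79 [ 0.5474 -0.255   0.1134]
tray_front 0.95 [ 0.5473 -0.2576  0.1161]
tray 0.59 [ 0.5496 -0.2621  0.1125]
3.8083
handle ((0.5591399669647217, 0.2913397550582886), (0.10770182311534882, 0.01700480841100216), 73.19209289550781) 0.08705921499269789
post [224  52  20  14 248] [0.5719 0.3766 0.0938]
post [259  52  19  14 238] [0.5954 0.3697 0.0938]
post [230 260  16  17 182] [0.5257 0.2199 0.0931]
post [259 260  16  17 180] [0.549  0.2129 0.0929]
5.3083 [0.4459 0.0847 0.2147]
```

View pics/w12.png

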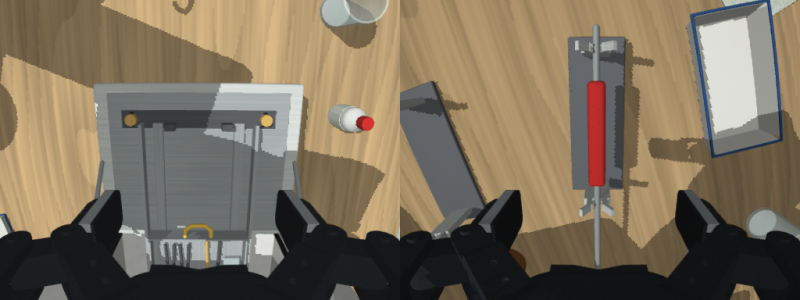

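Left: bow at (198,230), lugs at (168,127) and (230,127), bar with knobs at y≈120. Right: handle from (597,82) to (597,185) in its posts, with space for the fingers. Next I'll refine the loop and lugs from this picture and grasp the hook.

```bash
python3 - <<'E'
from h import *
np.set_printoptions(precision=4,suppress=True)
z=np.load('wt.npz',allow_pickle=True);p,d,k=z['p'],z['d'],z['k'].item(); X=unproj(k,d)
hsv=cv2.cvtColor(p,cv2.COLOR_RGB2HSV);H,S,V=[hsv[...,i].astype(int) for i in range(3)]
def plane(k,u,v,zz):
    K=np.array(k['camera_matrix']);n=cv2.undistortPoints(np.stack([u,v],1).astype(float).reshape(-1,1,2),K,np.array([k['k1'],0,0,0,0.])).reshape(-1,2)
    r=np.c_[n,np.ones(len(n))]@np.array(k['R']); C=-np.array(k['R']).T@k['t']
    return C+r*((zz-C[2])/r[:,2])[:,None]
yel=(H>17)&(H<34)&(S>130)&(V>80)
n,lab,st,_=cv2.connectedComponentsWithStats(yel.astype(np.uint8))
for i in range(1,n):
    if st[i,4]>20:
        v,u=np.nonzero(lab==i); q=plane(k,u,v,.124); print('yel',st[i],q.min(0),q.max(0),X[lab==i].mean(0))
t=(d>0)&(X[...,2]>.1135)&(X[...,2]<.121)&(X[...,1]>-.12)&(X[...,1]<-.05)&(abs(X[...,0]-.55)<.06)
n,lab,st,_=cv2.connectedComponentsWithStats(t.astype(np.uint8))
for i in range(1,n):
    if st[i,4]>8: q=X[lab==i]; print('lug',st[i],q.min(0),q.max(0),q.mean(0))
t=(d>0)&(abs(X[...,0]-.55)<.022)&(X[...,1]>-.13)&(X[...,1]<-.03)
b=np.round(X[t][:,1]/.004).astype(int)
print('profile y:z',[(round(i*.004,3),round(float(np.median(X[t][b==i][:,2])),4)) for i in np.unique(b)])
# side guides tops
for lo,hi in((.113,.124),):
    t=(d>0)&(X[...,2]>lo)&(X[...,2]<hi)&(abs(abs(X[...,0]-.55)-.07)<.012)&(X[...,1]>-.24)&(X[...,1]<-.1)
    for s in(-1,1):
        q=X[t&(s*(X[...,0]-.55)>0)]
        if len(q)>5: print('guide',s,len(q),np.polyfit(q[:,1]+.17,q[:,0],1))
cv2.imwrite('pics/wtc.png',cv2.resize(p[150:330,170:340,::-1],(680,600)[:2],interpolation=cv2.INTER_CUBIC))
hx=np.array([np.cos(H0),np.sin(H0)]); g=np.array([.5598,.2918])+.010*hx
m.move_l((*g,.11),Rz(H0,-1),.2); m.move_l((*g,.056),None,.1)
print(m.current_ee_pos(),m.current_force())
m.set_gripper(0.0,100); print('grip',m.current_grip_width(),m.current_grip_force(),m.current_force())
m.move_l((*g,.156),None,.12)
print(m.current_ee_pos(),m.current_force(),m.current_ft_torque(),m.current_time())
E
```

```text
yel [160 146  16  15 183] [ 0.4653 -0.0862  0.124 ] [ 0.4792 -0.0734  0.124 ] [ 0.4693 -0.0816  0.1128]
yel [333 147  16  15 190] [ 0.6216 -0.0869  0.124 ] [ 0.6355 -0.0741  0.124 ] [ 0.6314 -0.0822  0.1131]
yel [235 287  37  18 235] [ 0.5309 -0.2369  0.124 ] [ 0.5681 -0.2166  0.124 ] [ 0.5496 -0.2207  0.1288]
yel [263 310   4  33  97] [ 0.5599 -0.2855  0.124 ] [ 0.5636 -0.2442  0.124 ] [ 0.5619 -0.2671  0.1206]
lug [210 159  15   9 133] [ 0.5095 -0.0943  0.114 ] [ 0.5226 -0.0864  0.1199] [ 0.5163 -0.0902  0.1181]
lug [284 159  15  10 143] [ 0.5784 -0.0949  0.1136] [ 0.5913 -0.0866  0.1198] [ 0.5849 -0.0906  0.1181]
profile y:z [(np.float64(-0.128), 0.1021), (np.float64(-0.124), 0.102), (np.float64(-0.12), 0.1019), (np.float64(-0.116), 0.1019), (np.float64(-0.112), 0.1019), (np.float64(-0.108), 0.1019), (np.float64(-0.104), 0.1019), (np.float64(-0.1), 0.102), (np.float64(-0.096), 0.1019), (np.float64(-0.092), 0.1039), (np.float64(-0.088), 0.3615), (np.float64(-0.084), 0.3676), (np.float64(-0.08), 0.3739), (np.float64(-0.076), 0.104), (np.float64(-0.072), 0.1032), (np.float64(-0.068), 0.1021), (np.float64(-0.064), 0.1019), (np.float64(-0.06), 0.1019), (np.float64(-0.056), 0.1019), (np.float64(-0.052), 0.102), (np.float64(-0.048), 0.1004), (np.float64(-0.044), 0.1003), (np.float64(-0.04), 0.0985), (np.float64(-0.036), 0.0001), (np.float64(-0.032), 0.0004)]
guide -1 773 [-0.0109  0.4814]
guide 1 783 [0.0114 0.6184]
[0.5572 0.2824 0.0565] [0.0732 0.5085 0.3633]
grip 0.19308051158809136 97.45781421661377 [ 0.1962 -0.0942  3.9816]
[0.5565 0.282  0.1551] [ 0.2158 -0.0768 -1.1864] [ 0.0238  0.0037 -0.0311] 8.2167
```

View pics/wtc.png

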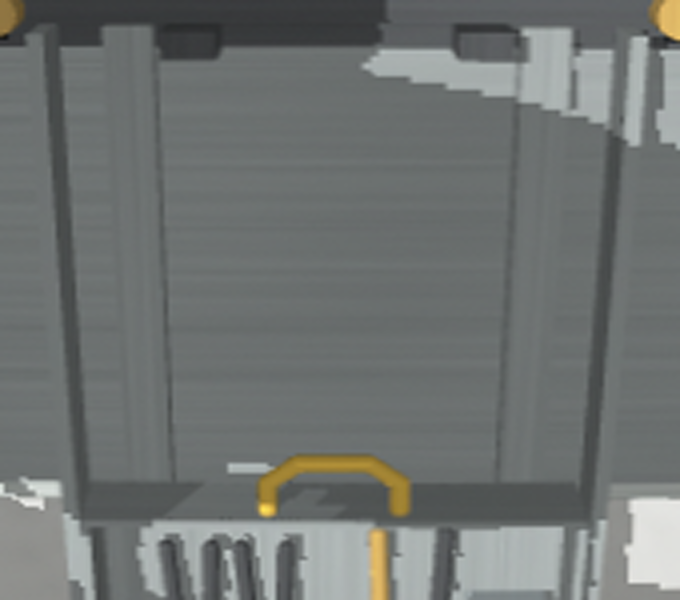

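Crop: the bow's outer edge is at row 457 and spans columns 262–408. The tray's front foot is at row 483 and the lug inner faces at row 58; the way between them looks free. The hook is in the gripper, so I'll hover the tip over the loop and check from the fixed cameras.

```bash
cat >> h.py <<'E'
def plane(k,u,v,zz):
    u=np.atleast_1d(u);v=np.atleast_1d(v)
    K=np.array(k['camera_matrix']);n=cv2.undistortPoints(np.stack([u,v],1).astype(float).reshape(-1,1,2),K,np.array([k['k1'],0,0,0,0.])).reshape(-1,2)
    r=np.c_[n,np.ones(len(n))]@np.array(k['R']); C=-np.array(k['R']).T@k['t']
    return C+r*((zz-C[2])/r[:,2])[:,None]
E
python3 - <<'E'
from h import *
np.set_printoptions(precision=4,suppress=True)
z=np.load('wt.npz',allow_pickle=True);k=z['k'].item()
print('front foot y',plane(k,256,150+483*.3,.108),'lug inner',plane(k,[217,290],[150+58*.3]*2,.113), 'bow inner',plane(k,256,150+472*.3,.124),'foot legs',plane(k,256,150+512*.3,.124))
m.move_ptp((.5495,.10,.19),Rz(-np.pi/2,-1))
m.move_l((.5495,-.2285+.206,.1715),None,.12)
m.dwell(.2)
T=np.array(m.current_ee_pos()); print('tcp',T,m.current_tcp_rot()[0],m.current_force(),m.current_time())
tip=T+[0,-.206,.0185-.042]; top=T+[0,-.210,.0185+.0035]; loop=np.array([.5495,-.2285,.124])
out=[]
for c in ['scene','side']:
    p,d,k=snap(c); np.savez(c+'1.npz',p=p,d=d)
    r=m.look_for(c,'hook_tip'); print(c,[(a['confidence'],np.array(a['at'])) for a in r[:2]])
    b=p[:,:,::-1].copy(); P=[proj(k,q)[0] for q in (tip,top,loop)]; print(P)
    u,v=P[0].astype(int)
    s=8; cr=cv2.resize(b[v-30:v+30,u-25:u+25],None,fx=s,fy=s,interpolation=cv2.INTER_CUBIC)
    for q,col in zip(P,[(255,0,0),(0,255,0),(255,0,255)]):
        cv2.drawMarker(cr,tuple(int(x) for x in ((q[0]-u+25.5)*s,(q[1]-v+30.5)*s)),col,cv2.MARKER_CROSS,14,1)
    out.append(cr)
cv2.imwrite('pics/hov.png',np.hstack(out))
E
```

```text
front foot y [[ 0.5527 -0.2363  0.108 ]] lug inner [[ 0.5155 -0.0954  0.113 ]
 [ 0.5843 -0.0953  0.113 ]] bow inner [[ 0.5526 -0.222   0.124 ]] foot legs [[ 0.5526 -0.2363  0.124 ]]
tcp [ 0.5495 -0.0221  0.1716] [-0.0007  1.      0.0001] [-0.0344  0.2742 -1.9747] 10.3667
scene [(0.93, array([0.5524, 0.0024, 0.195 ]))]
[array([217.5218, 154.7335]), array([215.7484, 141.6499]), array([217.8812, 161.129 ])]
side [(0.68, array([0.5487, 0.0125, 0.2025]))]
[array([277.6079, 134.1172]), array([278.2507, 120.9594]), array([277.4293, 140.3186])]
```

View pics/hov.png

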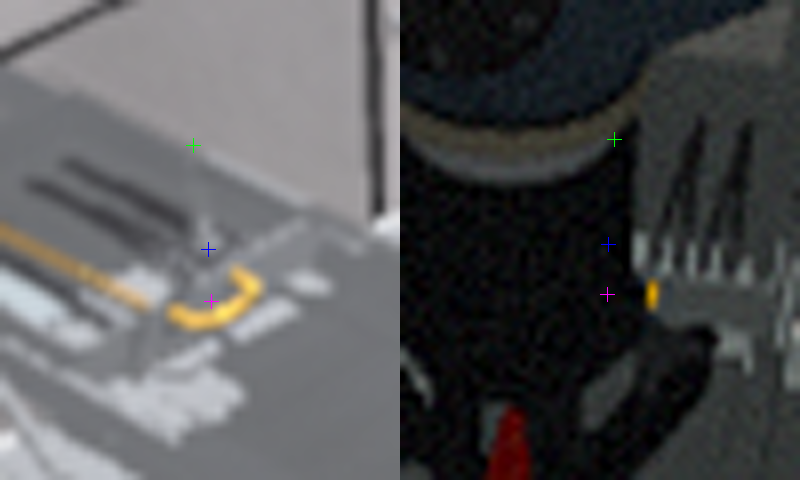

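Scene crop: the shank (light, about (205,215–250)) ends just above the yellow bow, whose opening is near (211,300). The projected tip matches, while the side view is hidden by the gripper. I'll take a quick depth check of the shank, then lower following its lean with a force guard.

```bash
cat >> h.py <<'E'
F0=np.array([-.0344,.2742,-1.9747])
def F(): return np.array(m.current_force())-F0
def st(tag):
    print(tag,np.array(m.current_ee_pos()).round(4),F().round(2),round(m.current_time(),2))
E
python3 - <<'E'
from h import *
np.set_printoptions(precision=4,suppress=True)
z=np.load('scene1.npz');p,d=z['p'],z['d'];k=m.get_calibration('scene');X=unproj(k,d)
t=(d>0)&(abs(X[...,0]-.5495)<.012)&(X[...,1]>-.25)&(X[...,1]<-.2)&(X[...,2]>.138)&(X[...,2]<.2)
for q in X[t][::max(1,t.sum()//12)]: print(q)
yl=-.2288
ok=True
for zt in (.140,.134,.129,.124):
    m.move_l((.5495,yl+.206,zt+.042-.0185),None,.06)
    f=F(); st('lower')
    if abs(f).max()>2.5: ok=False;break
if ok:
    for a in (.5,1):
        m.move_l((.5495,yl+.206+.004*a,.124-.013*a+.042-.0185),None,.04); st('slant')
        if abs(F()).max()>2.5: break
p,d,k=snap('scene'); u,v=217,158
print(p.shape); cv2.imwrite('pics/in.png',cv2.resize(p[v-30:v+30,u-40:u+40,::-1],(800,600),interpolation=cv2.INTER_CUBIC))
E
```

```text
[ 0.5517 -0.2244  0.1929]
[ 0.5536 -0.218   0.1929]
[ 0.5486 -0.2101  0.1939]
[ 0.5542 -0.2132  0.1917]
[ 0.5499 -0.2046  0.1932]
[ 0.5487 -0.2333  0.1772]
[ 0.5495 -0.2373  0.1723]
[ 0.5507 -0.2317  0.1716]
[ 0.5455 -0.2332  0.1649]
[ 0.5469 -0.232   0.1625]
[ 0.554  -0.2292  0.1597]
[ 0.5525 -0.2266  0.1565]
[ 0.5491 -0.2261  0.1514]
lower [ 0.5492 -0.0228  0.1629] [ 0.44 -0.85  0.97] 10.85
lower [ 0.5493 -0.0228  0.1571] [0.22 0.   0.35] 11.1
lower [ 0.5493 -0.0228  0.1522] [ 0.25 -0.27  0.73] 11.35
lower [ 0.5495 -0.0226  0.1474] [0.19 1.71 1.44] 11.6
slant [ 0.5491 -0.0206  0.1405] [-0.17  0.92 -1.01] 11.92
slant [ 0.5494 -0.0188  0.1342] [0.32 0.21 0.54] 12.23
(384, 512, 3)
```

View pics/in.png

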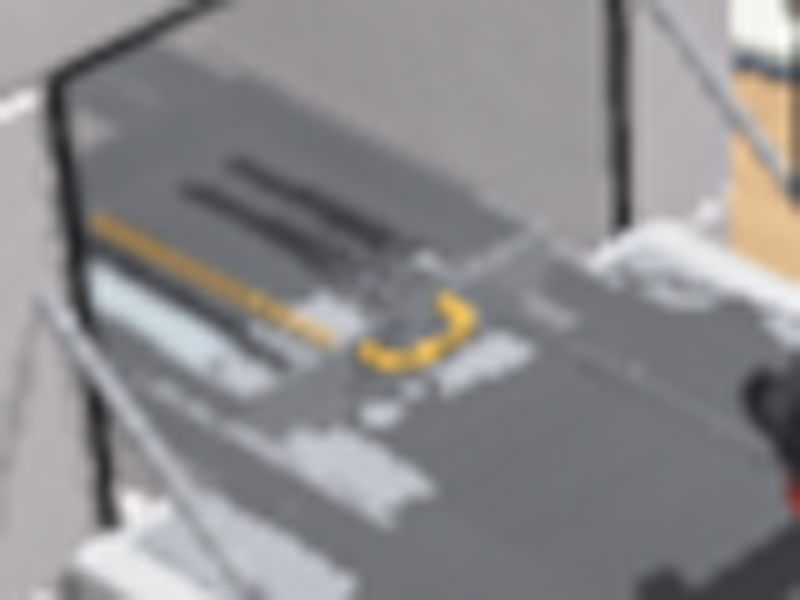

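The shank stands in the bow's opening at about (405,310), with no lasting load. I'll draw gently and confirm engagement first.

```bash
python3 - <<'E'
from h import *
for y in (-.0165,-.0145,-.0125,-.008,.002):
    m.move_l((.5495,y,.1343),None,.03); st('pull')
p,d,k=snap('scene'); X=unproj(k,d); hsv=cv2.cvtColor(p,cv2.COLOR_RGB2HSV);H,S,V=[hsv[...,i].astype(int) for i in range(3)]
yel=(H>17)&(H<34)&(S>130)&(V>80)&(abs(X[...,0]-.55)<.025)&(X[...,1]>-.24)&(X[...,1]<-.15)&(d>0)
v,u=np.nonzero(yel); q=plane(k,u,v,.124); print('bow',len(q),q.max(0),q.mean(0))
z=np.load('scene.npz');hsv=cv2.cvtColor(z['p'],cv2.COLOR_RGB2HSV);H,S,V=[hsv[...,i].astype(int) for i in range(3)];X=unproj(k,z['d'])
yel=(H>17)&(H<34)&(S>130)&(V>80)&(abs(X[...,0]-.55)<.025)&(X[...,1]>-.26)&(X[...,1]<-.15)&(z['d']>0)
v,u=np.nonzero(yel); q=plane(k,u,v,.124); print('bow0',len(q),q.max(0),q.mean(0))
E
```

```text
pull [ 0.5495 -0.0164  0.1344] [-0.35 -0.04  0.68] 12.53
pull [ 0.5495 -0.0144  0.1344] [0.66 0.2  0.96] 12.78
pull [ 0.5495 -0.0125  0.1343] [ 0.9  -0.97  0.06] 13.03
pull [ 0.5495 -0.0078  0.1343] [ 0.97 -0.57  0.58] 13.33
pull [0.5495 0.0023 0.1343] [ 0.15  0.84 -0.17] 13.82
bow 10 [ 0.56617884 -0.20122933  0.124     ] [ 0.54831311 -0.20759891  0.124     ]
bow0 20 [ 0.56655016 -0.21604888  0.124     ] [ 0.54965323 -0.22276676  0.124     ]
```

```bash
python3 - <<'E'
from h import *
m.move_l((.5495,.108,.1343),None,.05); st('pull')
p,d,k=snap('scene'); X=unproj(k,d); hsv=cv2.cvtColor(p,cv2.COLOR_RGB2HSV);H,S,V=[hsv[...,i].astype(int) for i in range(3)]
yel=(H>17)&(H<34)&(S>130)&(V>80)&(abs(X[...,0]-.55)<.025)&(X[...,1]>-.20)&(X[...,1]<-.07)&(d>0)
v,u=np.nonzero(yel); q=plane(k,u,v,.124); print('bow',len(q),q.max(0),q.mean(0))
u,v=proj(k,[[.55,-.1,.12]])[0].astype(int)
cv2.imwrite('pics/mid.png',cv2.resize(p[v-36:v+36,u-48:u+48,::-1],(800,600),interpolation=cv2.INTER_CUBIC))
y=.108
while y<.150:
    y+=.001; m.move_l((.5495,y,.1343),None,.02)
    f=F()
    if f[1]<-3:
        m.dwell(.1); f2=F(); print(round(y,4),f.round(2),f2.round(2))
        if f2[1]<-5: break
st('contact')
E
```

```text
pull [0.5496 0.1079 0.1343] [-0.04 -1.06  0.47] 16.13
bow 16 [ 0.56717121 -0.09541881  0.124     ] [ 0.54865846 -0.10285269  0.124     ]
0.129 [ 0.05 -5.45 -0.44] [ 0.2  -6.68 -0.09]
contact [0.5495 0.1285 0.1342] [ 0.2  -6.68 -0.09] 21.53
```

View pics/mid.png

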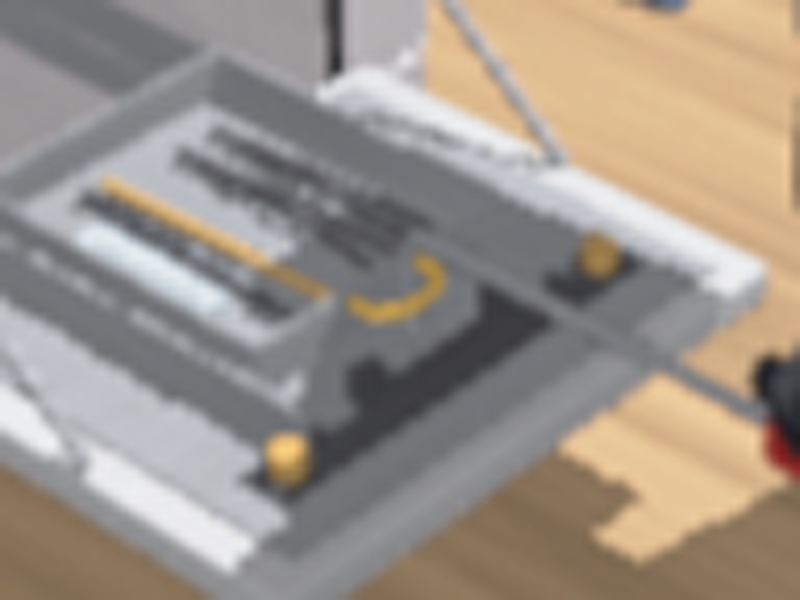

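The picture shows the tray drawn flat, with the rod hooked in the bow at (400,290) and a lug at (370,382) just ahead of its front. Contact came at 0.129 with 6.7 N, where the sight estimate put it. Now I'll bear up to about 12.5 N and hold.

```bash
python3 - <<'E'
from h import *
def fm(n=8): return np.mean([F() for _ in range(n)],0)
y=.129
for i in range(14):
    f=fm(); print(round(y,5),f.round(2))
    if f[1]<-11.7: break
    y+=.0001 if f[1]<-9.5 else .0002
    m.move_l((.5495,y,.1343),None,.02); m.dwell(.1)
for i in range(6): m.dwell(.15); print(fm(4).round(2),end=' ')
st('held')
E
```

```text
0.129 [ 0.2  -6.68 -0.09]
0.1292 [ 0.61 -6.38 -0.3 ]
0.1294 [ 0.16 -8.13 -0.89]
0.1296 [ 0.27 -8.66 -0.38]
0.1298 [ 0.54 -8.92 -0.93]
0.13 [  0.12 -10.9   -1.26]
0.1301 [  0.33 -10.55  -0.87]
0.1302 [ -0.32 -12.22  -1.49]
[  0.21 -11.97  -1.51] [ -0.52 -12.27  -1.22] [  1.27 -12.51  -1.36] [ -0.3  -11.73  -1.03] [  0.3  -12.45  -2.23] [  0.35 -11.56  -1.25] held [0.5494 0.1288 0.134 ] [  0.35 -11.56  -1.25] 24.88
```

```bash
python3 - <<'E'
from h import *
m.move_l((.5495,.1238,.1343),None,.03); st('slack')
m.move_l((.5495,.1218,.1408),None,.03); st('a')
m.move_l((.5495,.1200,.1473),None,.03); st('b')
m.move_l((.5495,.1200,.1600),None,.04); st('c')
m.move_l((.5495,.1200,.1900),None,.1); st('d')
p,d,k=snap('scene'); u,v=proj(k,[[.55,-.1,.12]])[0].astype(int)
cv2.imwrite('pics/out.png',cv2.resize(p[v-36:v+36,u-48:u+48,::-1],(800,600),interpolation=cv2.INTER_CUBIC))
E
```

```text
slack [0.5496 0.1239 0.1344] [ 0.17  0.59 -0.21] 25.25
a [0.5496 0.1218 0.1411] [-0.13 -0.37  0.27] 25.62
b [0.5496 0.12   0.1475] [ 0.94  0.5  -0.17] 26.0
c [0.5496 0.12   0.1602] [-0.15  0.18 -0.19] 26.47
d [0.5494 0.12   0.1899] [0.51 0.08 0.49] 26.92
```

View pics/out.png

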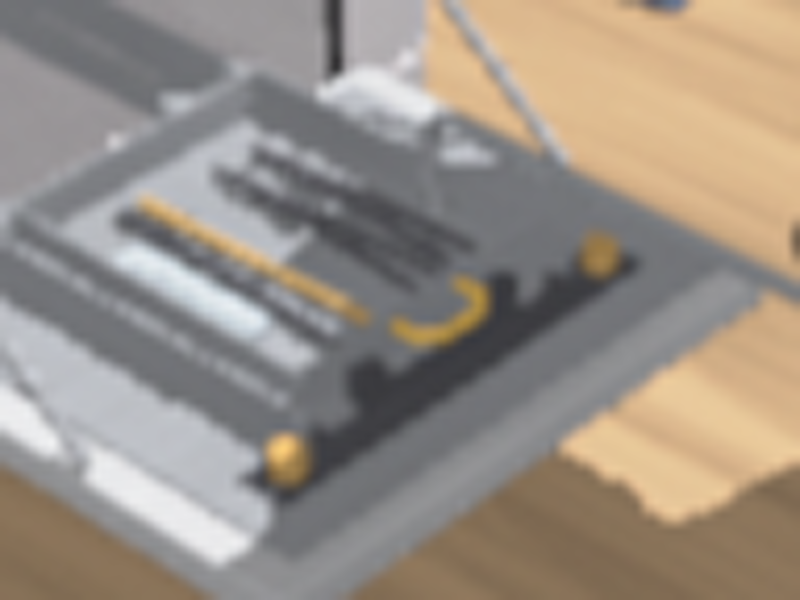

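Unhooked: the bow at (440,320) is free and the tray front stands at the lugs (370,380) and (505,288). Returning the hook.

```bash
python3 - <<'E'
from h import *
hx=np.array([np.cos(H0),np.sin(H0)]); g=np.array([.5598,.2918])+.010*hx
m.move_ptp((*g,.17),Rz(H0,-1)); st('above')
m.move_l((*g,.10),None,.12); st('notch top')
ok=True
for z in (.085,.075,.066,.060,.0575,.0565):
    m.move_l((*g,z),None,.06); f=F(); st('dn')
    if f[2]>6 or abs(f[:2]).max()>5: print('STOP'); ok=False; break
p,d,k=snap('wrist','w_ret.png')
E
```

```text
above [0.5566 0.2821 0.1692] [1.1  0.04 0.56] 27.66
notch top [0.5574 0.2821 0.1007] [ 0.85 -0.41  0.63] 28.39
dn [0.5568 0.2822 0.0846] [ 0.85 -0.67  0.67] 28.79
dn [0.5567 0.2821 0.0745] [-0.48  0.37  1.24] 29.11
dn [0.5567 0.2821 0.0655] [-0.65  0.27 -1.1 ] 29.41
dn [0.5567 0.2821 0.0596] [-0.24 -0.68  0.27] 29.66
dn [0.5569 0.2822 0.0574] [-0.79 -0.62  0.85] 29.91
dn [0.557  0.2822 0.0566] [-0.47 -0.07  1.31] 30.16
```

```bash
python3 - <<'E'
from h import *
np.set_printoptions(precision=4,suppress=True)
hx=np.array([np.cos(H0),np.sin(H0)]); g=np.array([.5598,.2918])+.010*hx
m.set_gripper(1.0); m.dwell(.2); m.move_l((*g,.11),None,.1); m.move_l((*g,.20),None,.2); m.dwell(.2)
p,d,k=snap('wrist','w_fin.png'); X=unproj(k,d)
hsv=cv2.cvtColor(p,cv2.COLOR_RGB2HSV);H,S,V=[hsv[...,i].astype(int) for i in range(3)]
red=(d>0)&((H<6)|(H>174))&(S>170)&(X[...,2]>.08)&(X[...,2]<.095)
q=X[red]; print('handle',cv2.minAreaRect(q[:,:2].astype(np.float32)),np.median(q[:,2]))
s=(q[:,:2]-g)@hx; print('pitch',np.polyfit(s,q[:,2],1))
ps,ds,ks=snap('scene'); 
cv2.imwrite('pics/fin.png',np.hstack([cv2.resize(a[:,:,::-1],(400,300),interpolation=cv2.INTER_AREA) for a in (p,ps)]))
st('end')
E
```

```text
handle ((0.5603211522102356, 0.2907961905002594), (0.10760453343391418, 0.016948537901043892), 73.2508316040039) 0.0870592864155576
pitch [0.0018 0.087 ]
end [0.5566 0.2821 0.199 ] [-0.11 -0.31  2.29] 32.67
```

View pics/fin.png

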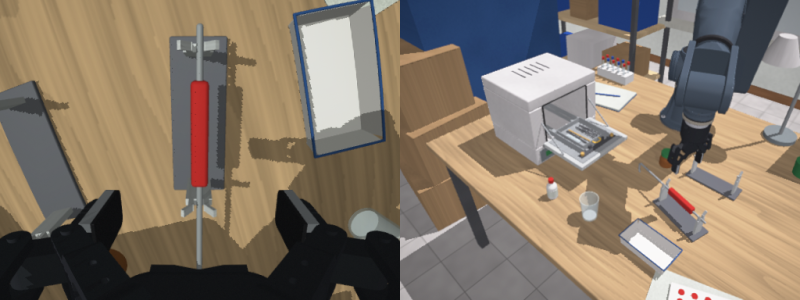

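The hook lies level in its notches (handle (200,80)–(200,185)), the tray is at the lugs, the bystanders haven't moved, and the gripper is clear. Handing in.

```bash
python3 -c "
from bench import manip as m
print(m.sign_off())"
```

```text
the job is handed in; nothing more can be done
None
```

The job is handed in at about 33 s of robot time: the tray was drawn out flat to the stop lugs and held there at about 12 N for roughly a second, then unhooked and left at the lugs, and the hook lies back level in the notches of its rest.

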